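# Ring, gauge and blank on two vacuum vessels

### The job

Make the two steel vacuum vessels ready for clamping: into the open port of each seat the centring ring of matching size, then stand the finned gauge on the ring of the narrow port and lay the large blank flange on the ring of the wide port, everything upright and fully down on its seat. The small ring, the small blank flange, the jar and the wash bottle are not needed: leave them standing where they are.

Things in the scene. Friction and masses are not known exactly. Their poses are not given: they have to be found in the camera images.
- narrow_vessel_mouth (a point): centre of the open port on top of the narrow vessel, in the plane of the flange's upper face, 88 mm above the bench; z up. The vessel is a fixed upright bare-steel can, 72 mm diameter (foot 90 mm), 65 mm high to the shoulder; its neck carries a flange of 40 mm outside diameter with a round bore of 26 mm, 8 mm deep. A small blanked side stub along +x reaches 59 mm from the axis.
- wide_vessel_mouth (a point): centre of the open port on top of the wide vessel, in the plane of the flange's upper face, 88 mm above the bench; z up. Fixed upright bare-steel can, 82 mm diameter (foot 100 mm), 65 mm high to the shoulder; flange 55 mm outside diameter, bore 41 mm, 8 mm deep. Blanked side stub along +x to 64 mm from the axis.
- middle_ring: middle-sized centring ring lying flat: silver, with a dark brown O-ring round it, 37 mm outside diameter, 11 mm high. Grip the O-ring from outside (heights 3 to 8 mm), not in the hole. Tapered lips, 22.6 mm diameter, stand 3 mm out below and above; seated, the lower lip is in the 26 mm bore and the O-ring lies on the flange. Origin: centre of the underside (lower lip); z up. 20 g.
- large_ring: large centring ring lying flat, made alike: silver with dark brown O-ring, 52 mm outside diameter, 11 mm high, O-ring at heights 3 to 8 mm, tapered lips of 37.6 mm diameter standing 3 mm out below and above; the lower one fits the 41 mm bore of the wide port. Grip it from outside. Origin: centre of the underside (lower lip); z up. 30 g.
- finned_gauge: vacuum gauge standing upright: silver cylinder with upright cooling fins, 53 mm across (fins 26 to 67 mm above its underside; grip there), black top with a thin stub up to 83 mm. Its bottom flange, 40 mm diameter, has a bore that goes over the middle ring's upper lip and then lies on the O-ring, 5 mm above the port's face. Origin: centre of the underside; z up. About 300 g.
- large_blank: large blank flange lying flat: plain steel disc without a hole, 55 mm diameter, 12 mm thick (edge upright up to 9 mm, then bevelled; grip across the diameter). A recess underneath, 41 mm diameter, 5 mm deep, goes over the large ring's upper lip; the disc then lies on the O-ring, 5 mm above the port's face. Origin: centre of the underside; z up. 120 g.
- small_ring: smallest centring ring, silver with dark O-ring, 30 mm diameter, 8 mm high, lying flat; not needed. Origin: centre of the underside.
- small_blank: small blank flange, plain steel disc 40 mm diameter, 8 mm thick, lying flat; not needed. Origin: centre of the underside.
- oring_jar: white jar with black screw lid, 54 mm diameter, 70 mm high, standing at the front right; not needed. Origin: centre of the underside.
- wash_bottle: white wash bottle with red cap and bent spout, 60 mm diameter, 205 mm high with the spout, standing at the far front right; not needed. Origin: near the centre of the underside.
There are look-alikes about, which are no part of the job. Leave any pink look-alike of the large_ring alone.

How it is judged:
At the end, for the whole second after the job is handed in: Rings 3 mm down in the ports of their size (3.5 mm off centre at most), gauge on the narrow and large blank on the wide one 5 mm above the port face (5 mm off centre); heights within 1.6 mm, level within 0.06 rad, at rest; small ring and blank, jar and bottle upright, moved under 30 mm (horizontal distance between middle_ring and narrow_vessel_mouth below 0.0035 m and z of middle_ring in the frame of narrow_vessel_mouth between -0.0046 and -0.0014 m and angle between each of middle_ring, large_ring, finned_gauge, large_blank's own z axis and vertical below 0.06 rad and linear speed of each of middle_ring, large_ring, finned_gauge, large_blank below 0.01 m/s and horizontal distance between large_ring and wide_vessel_mouth below 0.0035 m and z of large_ring in the frame of wide_vessel_mouth between -0.0046 and -0.0014 m and horizontal distance between finned_gauge and narrow_vessel_mouth below 0.005 m and z of finned_gauge in the frame of narrow_vessel_mouth between 0.0034 and 0.0066 m and horizontal distance between large_blank and wide_vessel_mouth below 0.005 m and z of large_blank in the frame of wide_vessel_mouth between 0.0034 and 0.0066 m and distance of each of small_ring, small_blank, oring_jar, wash_bottle from where it was at the start of the episode below 0.03 m and angle between each of small_ring, small_blank, oring_jar, wash_bottle's own z axis and vertical below 0.2 rad); the robot touches nothing.
It fails at once if the wash bottle or the jar is tipped over (angle between any of wash_bottle, oring_jar's own z axis and vertical above 0.5 rad).
It fails at once if the gauge is tipped over (angle between finned_gauge's own z axis and vertical above 0.8 rad).
It also fails if it takes over 118 s, if anything falls off the work surface, if the arm or the gripper's body presses on something with over 40 N, if the wrist force passes 120 N, or if a joint passes its speed limit or range.

### The arm

A 7-joint arm with a two-finger parallel gripper is mounted at the origin on a cart in front of the work surface, level with it; the furniture and walls round the work are solid. World frame = base frame: x ahead of the robot, y to its left, z up, the work surface at z = 0. Lengths are in m, angles in rad, forces in N, time in s.
With the tool pointing down it reaches from about 0.4 to 0.85 m from the base axis. Payload 10.4 kg.
Tool frame: the origin (TCP) lies between the finger pads; the fingertips stand 14 mm ahead of it and the grasp point (between the pads) lies 5 mm behind it (r.finger_overhang is the z of the fingertips in the tool frame, in m); z points along the fingers, y is the line along which they close (so a half turn about z gives the same grasp; the last joint's range is limited). The gripper opens to 87 mm and grips with 3 to 60 N. Pads are 19 mm wide; open, the fingers measure 117 mm over their backs; the gripper's body (75 mm by 190 mm) begins 51 mm behind the grasp point.
Start: joints at [1.32, 0.332, -0.065, 1.46, 0.022, 1.35, -0.088], TCP at [0.141, -0.609, 0.237] pointing down, gripper open.
Joint ranges: [-2.6, 2.6], [-0.5, 2.12], [-1.47, 1.34], [0.16, 2.42], [-1.27, 4.41], [0.06, 2.06], [-2.6, 2.6]. Speed limits (rad/s): [2.22, 2.22, 2.79, 2.79, 3.14, 3.14, 3.14].

### API

Orientations are given as a unit quaternion [x, y, z, w].
In Python, from bench import r, optics gives the robot as it stands.
- The arm moves only by the shell command python3 -m pendant 'ROWS' [FORCE]. ROWS is JSON, a list of rows, each a list of 7 numbers: the closure, from -1 (fully open) to 1 (shut), then the shift along the tool's x, y, z scaled (see below), then the turn, a rotation vector about the tool's x, y, z scaled (see below). In form: [[grip, x, y, z, rx, ry, rz], ...]. A call has 1 to 8 rows; each row is the pose to reach, as a shift and turn from the pose commanded when the call began, along the tool's axes at that moment; what a row does not reach only later rows make up. The controller multiplies each number of a shift by 0.3 m and each number of a turn by 120 degrees. A row lasts 1/8 s, in which the tool goes at most 62.5 mm and 10.7 degrees, less where a joint would pass 70% of its speed; a pose out of reach is approached as far as the arm can. A call with a number of a shift or a turn outside -1 to 1 is refused whole. A call with a gripper value outside its range is refused whole. The fingers move at their own pace and stop on an object; FORCE is the grip in N (left out, the last holds). Time passes only in rows, so rows that repeat a pose let the fingers close. It gives the time, the measured TCP pose, the force, the opening and the grip force at its end, in the units of the state.
- r.read_state(): the state, without advancing time (a new reading comes with each control period).
- optics.camera(name): name is "side" or "top"; returns a dict with "pixels" (384x512x3 uint8, red, green, blue), "vfov" (degrees; the focal length in pixels is half the picture's height over the tangent of half this angle, whatever the lens; pixels are square), "cx", "cy" (the principal point, pixels), "rvec" (rotation vector, rad) and "tvec" (3), from world to camera coordinates, as OpenCV has them. Camera axes: x right, y down, z forward; pixel columns grow to the right and rows downward; lengths in m; the calibration is good to about 2 mm. A picture is of the moment at which its call begins. There is no depth.
- r.close_job(): hands the job in; it is judged then, once.
The state is a dict: "time": time; "joint_positions": joint angles; "joint_vel": joint speeds; "joint_torque": joint torques, N m; "ee_pos": TCP position; "eef_rot": TCP orientation; "ft_force": force on the tool from outside, world axes, zero at the start; "torque": the same for the moment, N m; "width": finger opening in m; "grip_force": force on a finger pad.
Only numpy, scipy, OpenCV 4.12 (cv2) and the standard library are available. Lean on these libraries where they do the work, as an engineer would, in place of code of your own. Each camera call takes 0.05 s, during which the arm holds its last target. There are 200 camera calls.

## Working session

There is one attempt and no reset: what is moved stays moved. The work goes in short steps, Python scripts to look and compute and a shell command to move; the robot and the scene stay as the last step left them, time stands still between calls to the robot, and variables do not carry over. Pictures are saved under pics/ and viewed, at most 14 in all, crops included, and the job is handed in when it is done.

```bash
ls; mkdir -p pics
cat > h.py <<'E'
import numpy as np, cv2
from scipy.spatial.transform import Rotation as R
from bench import r, optics
def cam(n, save=None, crop=None, scale=1):
    c=optics.camera(n); im=cv2.cvtColor(c["pixels"],cv2.COLOR_RGB2BGR)
    if crop:
        x0,y0,x1,y1=crop; im=im[y0:y1,x0:x1]
    if scale!=1: im=cv2.resize(im,None,fx=scale,fy=scale,interpolation=cv2.INTER_CUBIC)
    if save: cv2.imwrite("pics/"+save,im)
    return c
def geo(c):
    f=c["pixels"].shape[0]/2/np.tan(np.radians(c["vfov"])/2)
    M=cv2.Rodrigues(np.array(c["rvec"],float))[0]; return f,M,np.array(c["tvec"],float)
def ray(c,u,v,z):
    f,M,t=geo(c); d=M.T@np.array([(u-c["cx"])/f,(v-c["cy"])/f,1]); o=-M.T@t
    return o+d*(z-o[2])/d[2]
def proj(c,p):
    f,M,t=geo(c); q=M@np.array(p,float)+t; return np.array([f*q[0]/q[2]+c["cx"],f*q[1]/q[2]+c["cy"]])
def st():
    s=r.read_state(); print({k:np.round(s[k],4).tolist() for k in("time","ee_pos","eef_rot","ft_force","width","grip_force","joint_positions")}); return s
def go(p,yaw=None,):
    """scaled shift (and turn) from current measured pose to TCP p; tool down, y axis at world angle yaw"""
    s=r.read_state(); Q=R.from_quat(s["eef_rot"]); d=Q.inv().apply(np.array(p)-s["ee_pos"])/0.3
    out=[d.round(4).tolist()]
    if yaw is not None:
        best=None
        for k in(0,np.pi):
            a=yaw+k; y=np.array([np.cos(a),np.sin(a),0]); z=np.array([0,0,-1.]); x=np.cross(y,z)
            rv=(Q.inv()*R.from_matrix(np.c_[x,y,z])).as_rotvec()
            if best is None or np.linalg.norm(rv)<np.linalg.norm(best): best=rv
        out.append((best/np.radians(120)).round(4).tolist())
    print("go",p,yaw,out)
E
python3 - <<'E'
from h import *
s=st(); print(R.from_quat(s["eef_rot"]).as_matrix().round(3))
for n in("side","top"):
    c=cam(n,n+"0.png",scale=1.5); f,M,t=geo(c); print(n,f,c["cx"],c["cy"],(-M.T@t).round(3),M.round(2).tolist(), [k for k in c])
E
```

```text
pics
{'time': 0.0, 'ee_pos': [0.141, -0.6085, 0.2357], 'eef_rot': [0.9935, 0.1136, -0.0001, -0.0007], 'ft_force': [-0.3539, 0.4156, 0.2859], 'width': 0.087, 'grip_force': 0.0, 'joint_positions': [1.3204, 0.3329, -0.0646, 1.461, 0.0216, 1.3499, -0.0885]}
[[ 0.974  0.226 -0.   ]
 [ 0.226 -0.974  0.001]
 [-0.    -0.001 -1.   ]]
side 410.856202374281 256.50878163800184 195.8226819875635 [ 0.051 -1.206  0.688] [[0.91, -0.42, -0.01], [-0.18, -0.39, -0.9], [0.38, 0.82, -0.43]] ['pixels', 'vfov', 'cx', 'cy', 'rvec', 'tvec']
top 379.3583084727907 258.23775883382353 195.33798594688074 [ 0.484 -0.038  1.298] [[-0.02, -1.0, -0.0], [-1.0, 0.02, -0.08], [0.08, 0.0, -1.0]] ['pixels', 'vfov', 'cx', 'cy', 'rvec', 'tvec']
```

View pics/side0.png

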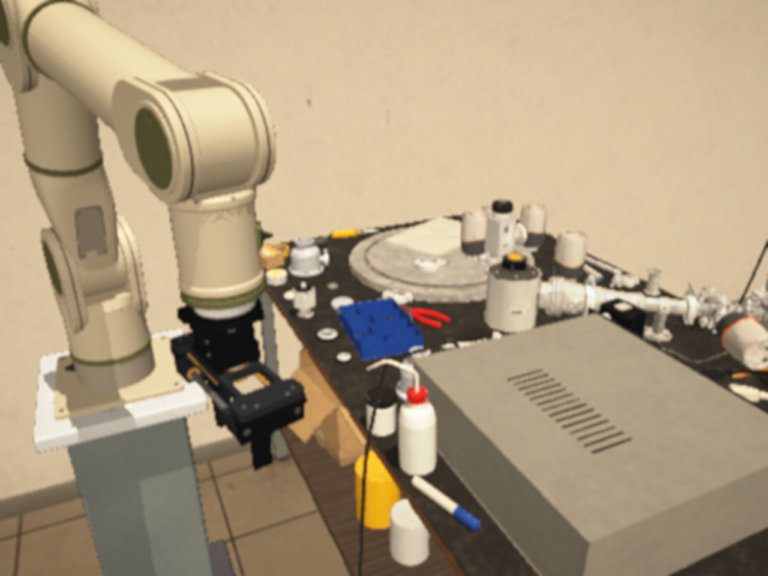

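View pics/top0.png

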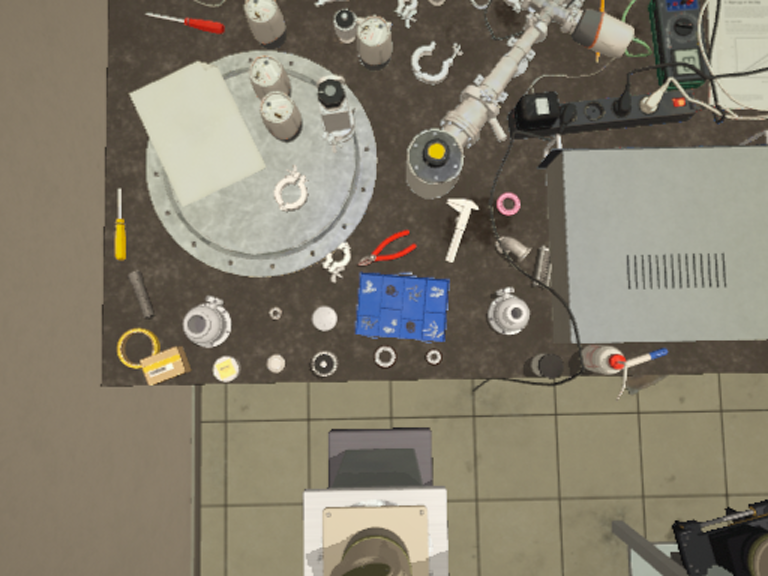

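Top view (1.5x pixels) shows these candidates. Rings: (385,357), (434,357), (275,313), plus a pink look-alike at (508,203). Discs: (324,319), (276,363). The gauge is at (324,363), the wide vessel at (207,323), the narrow vessel at (508,312), the jar at (545,363) and the bottle at (605,360). I'll check sizes in enlarged crops.

Run:
```python
from h import *
cam("top","c1.png",(110,185,310,260),4)
cam("top","c2.png",(300,180,380,260),6)
cam("side","c3.png",(160,130,330,270),4.5)
```

```text
(no output)
```

View pics/c1.png

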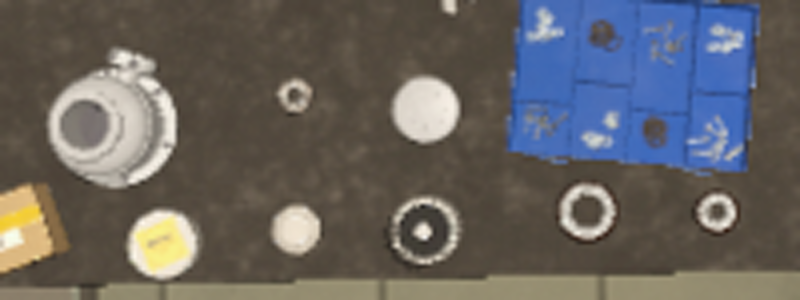

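View pics/c2.png

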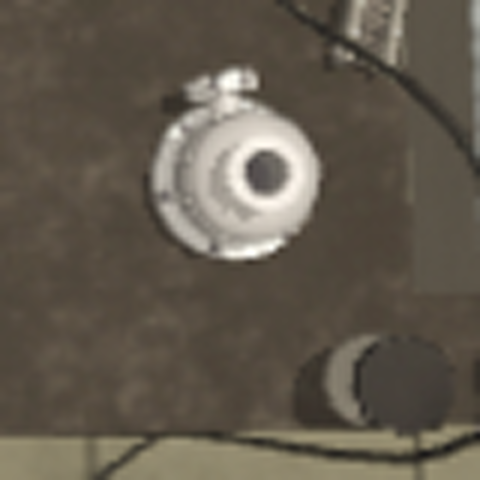

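View pics/c3.png

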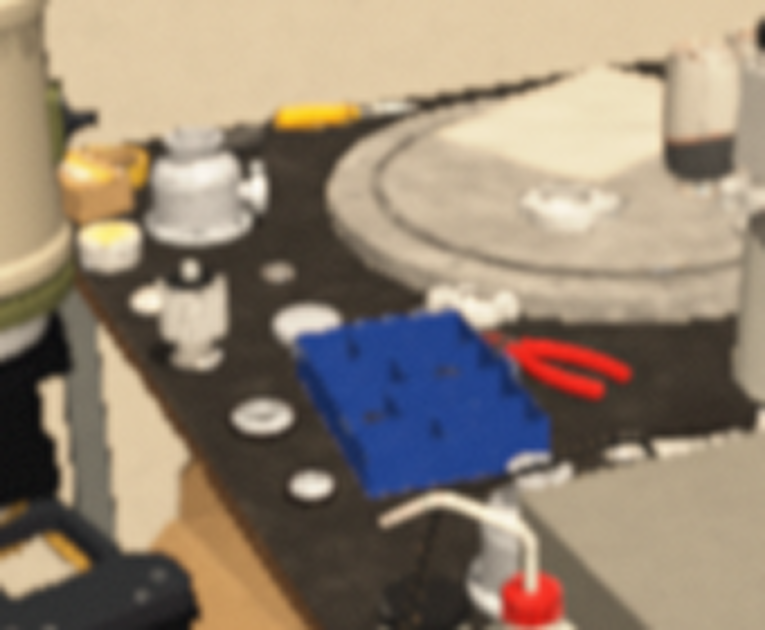

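```bash
cat > loc.py <<'E'
from h import *
C={n:optics.camera(n) for n in("top","side")}
def px(x,y,s,x0,y0): return (x+.5)/s-.5+x0,(y+.5)/s-.5+y0
def T(n,x,y,z,s=4,x0=110,y0=185,c="top"):
    p=ray(C[c],*px(x,y,s,x0,y0),z); print(c,n,p.round(4),"reach",np.hypot(*p[:2]).round(3)); return p
T("large_ring",587,212,.011);T("middle_ring",717,213,.011);T("large_blank",426,109,.012)
T("gauge stub",423,231,.083);T("gauge top",425,231,.068);T("wide",86,125,.088)
T("narrow",267,172,.088,6,300,180);T("small ring",295,96,.008);T("small blank",296,230,.008)
S=lambda n,x,y,z:T(n,x,y,z,4.5,160,130,"side")
S("large_ring",263,417,.008);S("middle_ring",311,486,.008);S("large_blank",307,322,.012);S("gauge stub",190,265,.083);S("gauge foot",195,362,0)
S("wide",193,133,.088)
# refine in top image: thresholded blobs
g=cv2.cvtColor(C["top"]["pixels"],cv2.COLOR_RGB2GRAY)
for n,(u,v),w,z in[("large_ring",(256.6,237.9),12,.011),("middle_ring",(289,238),10,.011),("large_blank",(216.3,212),12,.012),("wide bore",(131.3,216),9,.088),("narrow bore",(344.2,208.4),7,.088)]:
    u0,v0=int(u)-w,int(v)-w; p=g[v0:v0+2*w+1,u0:u0+2*w+1]; t,b=cv2.threshold(p,0,255,cv2.THRESH_OTSU)
    if "bore" in n:
        b=255-b
        k,l,stt,ce=cv2.connectedComponentsWithStats(b); i=l[int(v)-v0,int(u)-u0]; cu,cv_=ce[i]; box=stt[i]
    else:
        k,l,stt,ce=cv2.connectedComponentsWithStats(b); i=1+np.argmax(stt[1:,4]); cu,cv_=ce[i]; box=stt[i]
    print(n,t,(u0+cu).round(2),(v0+cv_).round(2),box,ray(C["top"],u0+cu,v0+cv_,z).round(4))
E
python3 loc.py
```

```text
top large_ring [ 0.444  -0.0284  0.011 ] reach 0.445
top middle_ring [ 0.4409 -0.138   0.011 ] reach 0.462
top large_blank [0.5336 0.1062 0.012 ] reach 0.544
top gauge stub [0.4339 0.1018 0.083 ] reach 0.446
top gauge top [0.4332 0.1019 0.068 ] reach 0.445
top wide [0.5236 0.3689 0.088 ] reach 0.64
top narrow [ 0.5337 -0.3106  0.088 ] reach 0.618
top small ring [0.5472 0.218  0.008 ] reach 0.589
top small blank [0.4339 0.2177 0.008 ] reach 0.485
side large_ring [ 0.4417 -0.0305  0.008 ] reach 0.443
side middle_ring [ 0.4381 -0.1405  0.008 ] reach 0.46
side large_blank [0.5284 0.1013 0.012 ] reach 0.538
side gauge stub [0.4313 0.1014 0.083 ] reach 0.443
side gauge foot [0.4278 0.0944 0.    ] reach 0.438
side wide [0.5241 0.3796 0.088 ] reach 0.647
large_ring 126.0 256.39 237.33 [ 6  6 14 14 98] [ 0.445  -0.0285  0.011 ]
middle_ring 131.0 288.88 237.77 [ 5  6 10  9 52] [ 0.4412 -0.138   0.011 ]
large_blank 144.0 215.97 211.87 [  4   4  17  17 214] [0.5336 0.1068 0.012 ]
wide bore 156.0 130.69 215.54 [  3   3  12  12 117] [0.5247 0.3702 0.088 ]
narrow bore 159.0 343.86 208.24 [ 4  4  7  8 42] [ 0.5337 -0.3099  0.088 ]
```

Choices match by size. Large ring is at c1 (587,212), about 48 mm across; middle ring at (717,213), about 35 mm; small ring at (295,96), about 27 mm. Large blank is at (426,109), about 57 mm; small blank at (296,230). The pink ring is not in the crop. The gauge is at (424,231), the wide bore at (86,125), and the narrow bore at c2 (267,172).

Run:
```python
from h import *
go([0.30,-0.36,0.33],np.pi/2)
C=optics.camera("top");S=optics.camera("side")
for z in(.08,.1,.12,.14,.16): # box left-front corner top(568/1.5,340/1.5), far-left corner(565/1.5,150/1.5) -> where in side
    for p in((378.5,226.5),(376.5,100)):
        q=ray(C,*p,z); print(z,q.round(3),(proj(S,q)*1.5).round(0))
for p,z in(((545/1.5,363/1.5),.07),((618/1.5,361/1.5),.17)): print(ray(C,*p,z).round(3))
```

```text
go [0.3, -0.36, 0.33] 1.5707963267948966 [[0.7031, -0.6884, -0.3119], [-0.0001, 0.0, 0.1087]]
0.08 [ 0.473 -0.42   0.08 ] [419. 392.]
0.08 [ 0.887 -0.433  0.08 ] [610. 344.]
0.1 [ 0.474 -0.414  0.1  ] [418. 380.]
0.1 [ 0.881 -0.426  0.1  ] [606. 334.]
0.12 [ 0.474 -0.408  0.12 ] [417. 369.]
0.12 [ 0.874 -0.42   0.12 ] [603. 324.]
0.14 [ 0.474 -0.401  0.14 ] [415. 357.]
0.14 [ 0.868 -0.413  0.14 ] [599. 314.]
0.16 [ 0.474 -0.395  0.16 ] [414. 345.]
0.16 [ 0.861 -0.407  0.16 ] [595. 304.]
[ 0.425 -0.372  0.07 ]
[ 0.43  -0.489  0.17 ]
```

```bash
python3 -m pendant '[[-1,0.1,-0.1,-0.31,0,0,0],[-1,0.25,-0.25,-0.31,0,0,0.05],[-1,0.4,-0.4,-0.31,0,0,0.109],[-1,0.55,-0.55,-0.31,0,0,0.109],[-1,0.703,-0.688,-0.312,0,0,0.109],[-1,0.703,-0.688,-0.312,0,0,0.109]]' 20
python3 - <<'E'
from h import *
st();go([0.4405,-0.1385,0.10],np.pi/2);go([0.4405,-0.1385,0.018],np.pi/2)
E
```

```text
time: 1.2
ee_pos: [0.3022, -0.357, 0.3308]
eef_rot: [1.0, 0.002, 0.0, 0.001]
ft_force: [-0.3, -0.2, 0.1]
width: 0.0866
grip_force: 0.0
{'time': 1.2, 'ee_pos': [0.3022, -0.357, 0.3308], 'eef_rot': [1.0, 0.0021, 0.0004, 0.0005], 'ft_force': [-0.2926, -0.2073, 0.1467], 'width': 0.0866, 'grip_force': 0.0, 'joint_positions': [1.0402, -0.0402, -0.2592, 1.6873, -0.0102, 1.4919, -0.7846]}
go [0.4405, -0.1385, 0.1] 1.5707963267948966 [[0.4634, -0.7273, 0.7691], [0.0005, -0.0004, 0.002]]
go [0.4405, -0.1385, 0.018] 1.5707963267948966 [[0.4631, -0.7276, 1.0424], [0.0005, -0.0004, 0.002]]
```

```bash
python3 -m pendant '[[-1,0.15,-0.2,0,0,0,0],[-1,0.3,-0.4,0,0,0,0],[-0.5,0.45,-0.6,0.2,0,0,0],[-0.3,0.468,-0.738,0.4,0,0,0],[-0.3,0.468,-0.738,0.6,0,0,0],[-0.3,0.468,-0.738,0.767,0,0,0],[-0.3,0.468,-0.738,0.767,0,0,0],[-0.3,0.468,-0.738,0.767,0,0,0]]'
python3 - <<'E'
from h import *
st();go([0.4405,-0.1385,0.018],np.pi/2)
cam("side","s1.png",(190,190,270,260),8)
E
```

```text
time: 2.2
ee_pos: [0.4391, -0.1379, 0.0983]
eef_rot: [1.0, 0.0, -0.002, -0.001]
ft_force: [-0.9, -0.1, 1.2]
width: 0.0569
grip_force: 0.0
{'time': 2.2, 'ee_pos': [0.4391, -0.1379, 0.0983], 'eef_rot': [1.0, 0.0004, -0.002, -0.001], 'ft_force': [-0.9104, -0.1051, 1.2108], 'width': 0.0569, 'grip_force': 0.0, 'joint_positions': [0.7473, 0.1519, -0.5714, 2.0126, 0.0954, 1.0072, -1.4404]}
go [0.4405, -0.1385, 0.018] 1.5707963267948966 [[0.0058, 0.0027, 0.2677], [-0.001, 0.0019, 0.0003]]
```

View pics/s1.png

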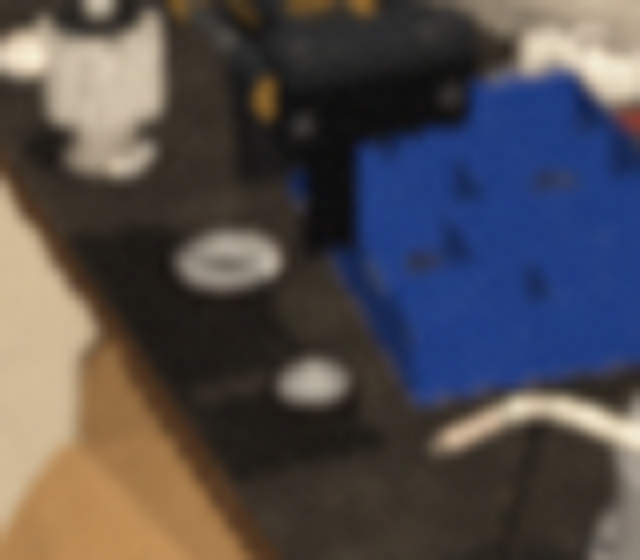

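Side crop: the open gripper is above the middle ring, which is at crop (312,382). The tray is clear of the fingers, so I descend and grip.

```bash
python3 -m pendant '[[-0.3,0,0,0.12,0,0,0],[-0.3,0,0,0.22,0,0,0],[-0.3,0,0,0.273,0,0,0],[-0.3,0,0,0.273,0,0,0],[0.5,0,0,0.273,0,0,0],[0.5,0,0,0.273,0,0,0],[0.5,0,0,0.273,0,0,0],[0.5,0,0,0.273,0,0,0]]' 10
python3 - <<'E'
from h import *
c=cam("side","s2.png",(190,190,270,260),8)
s=st();
for d in((0,0,-.01),(-.0095,0,-.01),(.0095,0,-.01)):
    p=proj(c,s["ee_pos"]+np.array(d)); print(d,((p-[190,190]+.5)*8-.5).round(0))
E
```

```text
time: 3.25
ee_pos: [0.441, -0.1391, 0.0188]
eef_rot: [1.0, -0.0, 0.001, 0.0]
ft_force: [-1.6, -0.7, 6.1]
width: 0.0366
grip_force: 10.0
{'time': 3.3, 'ee_pos': [0.441, -0.1391, 0.0188], 'eef_rot': [1.0, -0.0003, 0.0005, 0.0004], 'ft_force': [-0.5022, -0.0127, 6.7448], 'width': 0.0366, 'grip_force': 10.0011, 'joint_positions': [0.7097, 0.2857, -0.5475, 2.0698, 0.1999, 0.8349, -1.5259]}
(0, 0, -0.01) [319. 380.]
(-0.0095, 0, -0.01) [297. 385.]
(0.0095, 0, -0.01) [341. 374.]
```

View pics/s2.png

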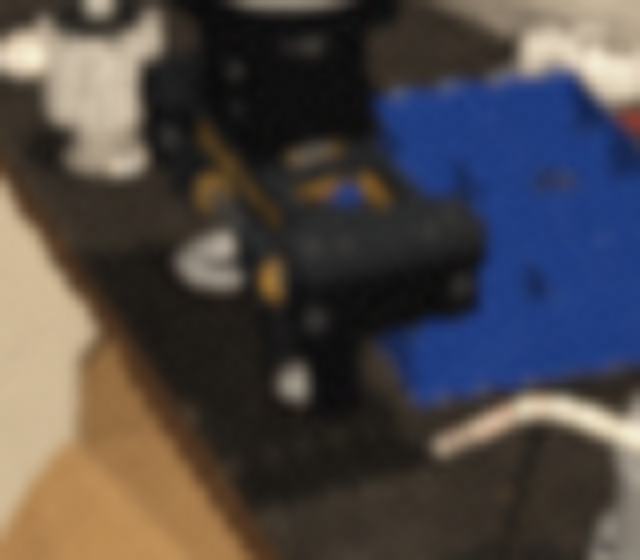

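Gripped at width 36.6 mm. Next I lift and go above the narrow port, turning to close along x.

```bash
python3 -m pendant '[[0.5,0,0,-0.1,0,0,0],[0.5,0,0,-0.25,0,0,0],[0.5,0,0,-0.4,0,0,-0.08],[0.5,0.1,0.1,-0.473,0,0,-0.16],[0.5,0.2,0.25,-0.473,0,0,-0.25],[0.5,0.3,0.4,-0.473,0,0,-0.33],[0.5,0.311,0.55,-0.473,0,0,-0.42],[0.5,0.311,0.572,-0.473,0,0,-0.5]]'
python3 -m pendant '[[0.5,0,0,0,0,0,-0.08],[0.5,0,0,0,0,0,-0.17],[0.5,0,0,0,0,0,-0.25],[0.5,0,0,0,0,0,-0.25],[0.5,0,0,0,0,0,-0.25]]'
python3 - <<'E'
from h import *
s=st(); go([.5337,-.3102,.125],0)
c=cam("side","s3.png",(230,160,310,230),8)
for n,p in(("ring",s["ee_pos"]+[0,0,-.012]),("port",[.5337,-.3102,.088])): print(n,((proj(c,p)-[230,160]+.5)*8-.5).round(0))
E
```

```text
time: 4.3
ee_pos: [0.5328, -0.3144, 0.159]
eef_rot: [0.866, 0.5, -0.001, -0.0]
ft_force: [-0.3, -0.2, -0.7]
width: 0.0365
grip_force: 10.0
time: 4.92
ee_pos: [0.5337, -0.3105, 0.16]
eef_rot: [0.709, 0.706, 0.0, -0.0]
ft_force: [-0.2, -0.4, 0.3]
width: 0.0363
grip_force: 10.0
{'time': 4.925, 'ee_pos': [0.5337, -0.3105, 0.16], 'eef_rot': [0.7086, 0.7056, 0.0, -0.0001], 'ft_force': [-0.2104, -0.3532, 0.3154], 'width': 0.0363, 'grip_force': 9.9999, 'joint_positions': [0.977, 0.4524, -0.6823, 1.5506, 0.2953, 1.244, 0.2443]}
go [0.5337, -0.3102, 0.125] 0 [[0.001, 0.0001, 0.1165], [-0.0, -0.0, -0.0021]]
ring [411. 447.]
port [407. 595.]
```

View pics/s3.png

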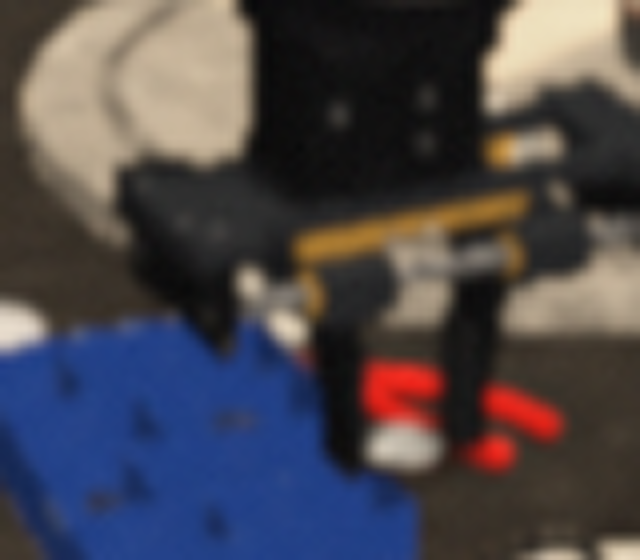

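```bash
python3 -m pendant '[[0.5,0,0,0.06,0,0,0.002],[0.5,0,0,0.117,0,0,0.002],[0.5,0,0,0.117,0,0,0.002],[0.5,0,0,0.117,0,0,0.002]]' 6
python3 - <<'E'
from h import *
s=st()
c=cam("side","s4.png",(250,200,310,270),10)
for n,p in(("ring top",s["ee_pos"]+[0,0,-.007]),("port",[.5337,-.3102,.088])): print(n,((proj(c,p)-[250,200]+.5)*10-.5).round(0))
E
```

```text
time: 5.48
ee_pos: [0.5338, -0.3104, 0.1249]
eef_rot: [0.709, 0.705, 0.0, -0.0]
ft_force: [0.6, -0.9, -0.3]
width: 0.0369
grip_force: 6.0
{'time': 5.475, 'ee_pos': [0.5338, -0.3104, 0.1249], 'eef_rot': [0.7088, 0.7054, 0.0001, -0.0], 'ft_force': [0.6064, -0.9195, -0.2787], 'width': 0.0369, 'grip_force': 6.0, 'joint_positions': [0.9689, 0.4848, -0.6711, 1.5862, 0.3183, 1.1826, 0.2276]}
ring top [312. 252.]
port [309. 344.]
```

View pics/s4.png

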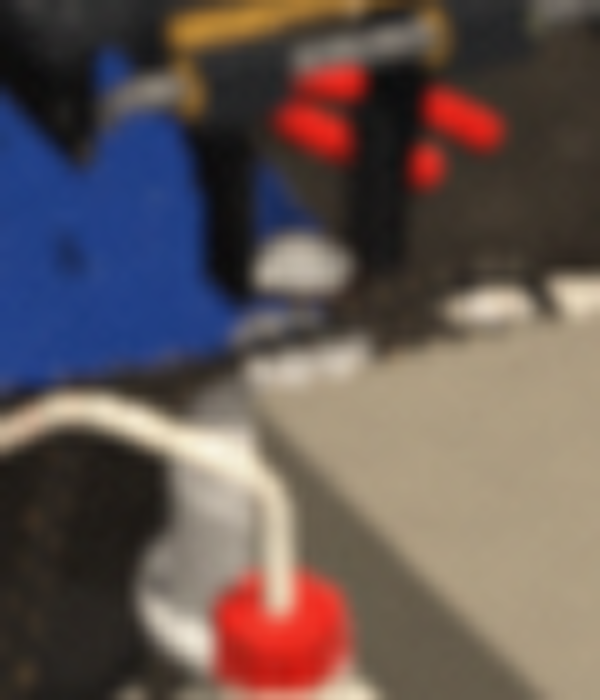

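Side crop: the silver lip is centred near (302,262) and the flange near (305,345), so they are aligned within about 1 mm. Next is a slow insertion.

```bash
python3 -m pendant '[[0.5,0,0.003,0.03,0,0,0],[0.5,0,0.003,0.05,0,0,0],[0.5,0,0.003,0.06,0,0,0],[0.5,0,0.003,0.067,0,0,0],[0.5,0,0.003,0.073,0,0,0],[0.5,0,0.003,0.073,0,0,0],[0.5,0,0.003,0.073,0,0,0]]' 6
python3 - <<'E'
from h import *
s=st()
E
```

```text
time: 6.4
ee_pos: [0.5347, -0.3106, 0.1034]
eef_rot: [0.709, 0.705, -0.0, 0.0]
ft_force: [-1.5, -0.0, 4.2]
width: 0.0366
grip_force: 6.0
{'time': 6.4, 'ee_pos': [0.5347, -0.3106, 0.1034], 'eef_rot': [0.7088, 0.7054, -0.0001, 0.0002], 'ft_force': [-1.4551, -0.0472, 4.159], 'width': 0.0366, 'grip_force': 6.0005, 'joint_positions': [0.9615, 0.5079, -0.6627, 1.6037, 0.3349, 1.1459, 0.2159]}
```

```bash
python3 -m pendant '[[0.5,0,0,0.004,0,0,0],[0.5,0,0,0.004,0,0,0],[-0.3,0,0,0,0,0,0],[-0.3,0,0,0,0,0,0],[-0.3,0,0,-0.1,0,0,0],[-0.3,0,0,-0.25,0,0,0],[-0.3,0,-0.15,-0.4,0,0,0],[-0.3,0,-0.35,-0.5,0,0,0]]' 6
python3 -m pendant '[[-0.3,0.1,-0.1,0,0,0,0],[-0.3,0.3,-0.2,0,0,0,0],[-0.3,0.45,-0.2,0,0,0,0],[-0.3,0.6,-0.2,0,0,0,0]]' 6
python3 - <<'E'
from h import *
s=st()
c=cam("side"); d=cam("top")
a=cv2.resize(c["pixels"][205:255,250:310],None,fx=6.5,fy=6.5,interpolation=cv2.INTER_CUBIC); b=cv2.resize(d["pixels"][183:233,315:375],None,fx=6.5,fy=6.5,interpolation=cv2.INTER_CUBIC)
cv2.imwrite("pics/v1.png",np.hstack([a,b])[...,::-1])
for n,cc,o in(("side",c,(250,205)),("top",d,(315,183))):
  for z in(.088,.096): print(n,z,((proj(cc,[.5345,-.3106,z])-o+.5)*6.5-.5).round(0))
E
```

```text
time: 7.4
ee_pos: [0.4347, -0.3097, 0.2521]
eef_rot: [0.708, 0.706, 0.001, 0.001]
ft_force: [-1.5, -1.1, 0.7]
width: 0.0566
grip_force: 0.0
time: 7.9
ee_pos: [0.3751, -0.1283, 0.2505]
eef_rot: [0.709, 0.705, -0.0, 0.001]
ft_force: [0.8, 1.2, 0.4]
width: 0.0561
grip_force: 0.0
{'time': 7.9, 'ee_pos': [0.3751, -0.1283, 0.2505], 'eef_rot': [0.7089, 0.7053, -0.0005, 0.0006], 'ft_force': [0.7627, 1.192, 0.3984], 'width': 0.0561, 'grip_force': 0.0, 'joint_positions': [1.1709, -0.2117, -0.8227, 1.9495, -0.1575, 1.3393, 0.3906]}
side 0.088 [203. 191.]
side 0.096 [203. 175.]
top 0.088 [192. 165.]
top 0.096 [195. 164.]
```

View pics/v1.png

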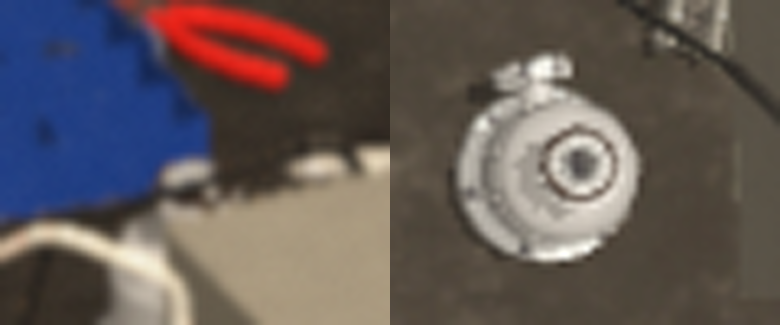

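Run:
```python
from h import *
d=optics.camera("top"); c=optics.camera("side")
p=d["pixels"][198:220,333:357].astype(int)
print("top R-B");print((p[...,0]-p[...,2]));print("top gray");print(p.mean(2).astype(int))
q=c["pixels"][224:242,268:296].astype(int); print("side R-B");print(q[...,0]-q[...,2]);print("gray");print(q.mean(2).astype(int))
```

```text
top R-B
[[14 14 16 17 18 17 17 15 14 15 15 14 19 18 18 19 21 21 22 20 21 21 20 20]
 [14 14 15 17 14 16 18 18 18 18 19 18 16 16 16 18 20 20 20 20 21 21 20 20]
 [14 13 13 16 17 18 18 18 19 18 18 19 18 18 17 16 19 20 20 20 20 20 22 20]
 [14 14 16 18 18 18 18 18 17 19 18 18 20 17 18 19 18 20 20 19 20 21 22 22]
 [15 16 17 17 17 18 18 18 18 19 21 22 20 18 19 19 18 17 19 19 20 21 20 19]
 [15 17 18 18 17 18 17 19 24 23 20 20 21 25 22 19 17 18 18 19 19 19 19 18]
 [17 18 17 18 18 18 16 25 22 20 16 17 17 19 21 23 19 18 19 20 20 20 19 20]
 [17 18 18 16 16 17 23 21 19 15 14 13 14 16 16 25 22 18 18 18 20 20 19 19]
 [16 18 18 16 16 18 22 20 16 13 10 12 12 14 15 20 20 18 18 18 20 20 20 20]
 [17 17 17 16 16 20 20 17 13 10  7  9 12 14 16 16 23 19 18 18 20 19 19 18]
 [17 18 17 15 16 20 20 17 13  9  5  7 11 13 15 17 23 19 17 18 19 20 20 20]
 [17 17 16 16 17 17 20 18 14 10  7  7  9 14 15 18 23 19 17 18 19 21 20 20]
 [17 18 16 16 17 17 25 24 17 14 11 11 13 14 17 21 23 18 17 18 18 20 20 21]
 [17 17 16 16 16 15 19 25 20 18 16 14 16 17 17 23 20 18 17 18 17 19 22 20]
 [18 17 16 16 16 16 16 20 28 22 18 17 18 2
[... 6822 characters left out ...]
 51  48  45  43  45  58  94 129 127 105  93  93  90  85  96 115 132 131
  131 127 125 134 141 142 146 149 150 149]
 [ 43  42  44  54  64  81 111 146 155 149 149 147 139 121 119 137 150 148
  146 145 145 147 149 150 151 151 151 150]
 [ 47  57  72  81  87  96 111 135 150 157 160 160 156 143 140 147 151 151
  150 150 151 150 150 151 151 151 152 152]
 [ 60  89 112 112 107 106 110 125 141 148 151 151 151 149 148 149 150 150
  150 151 151 152 150 151 152 152 151 151]
 [ 81 121 144 131 117 114 112 119 129 141 145 147 148 148 148 149 150 150
  150 150 151 151 152 151 150 151 151 150]
 [110 148 164 148 131 125 122 112 115 131 143 147 149 148 148 149 148 149
  147 150 149 150 150 151 151 150 151 150]]
```

The top view pixels show the O-ring at (343.7,207.8), concentric with the bore. Its height is uncertain, so I'll probe from above with closed fingertips: TCP 0.110 means seated, 0.113 means not.

```bash
python3 -m pendant '[[1,-0.15,0.15,0,0,0,0],[1,-0.3,0.3,0,0,0,0],[1,-0.45,0.45,0,0,0,0],[1,-0.6,0.55,0,0,0,0],[1,-0.6,0.55,0.15,0,0,0],[1,-0.6,0.55,0.3,0,0,0],[1,-0.6,0.55,0.42,0,0,0],[1,-0.6,0.55,0.42,0,0,0]]' 6
python3 - <<'E'
from h import *
st(); go([.5346,-.3105,.1145],0)
E
```

```text
time: 9.1
ee_pos: [0.5375, -0.3112, 0.1209]
eef_rot: [0.709, 0.705, -0.001, -0.003]
ft_force: [-1.0, -0.2, -0.0]
width: 0.0004
grip_force: 0.0
{'time': 9.1, 'ee_pos': [0.5375, -0.3112, 0.1209], 'eef_rot': [0.7093, 0.705, -0.0008, -0.003], 'ft_force': [-1.0347, -0.1835, -0.0045], 'width': 0.0004, 'grip_force': 0.0, 'joint_positions': [1.0488, 0.5397, -0.7962, 1.5695, 0.402, 1.21, 0.1716]}
go [0.5346, -0.3105, 0.1145] 0 [[0.002, -0.0095, 0.0215], [-0.0025, -0.0015, -0.0029]]
```

```bash
python3 -m pendant '[[1,0.002,-0.0095,0,0,0,-0.002],[1,0.002,-0.0095,0.02,0,0,-0.002],[1,0.002,-0.0095,0.02,0,0,-0.002]]'; python3 -m pendant '[[1,0,0,0.005,0,0,0],[1,0,0,0.005,0,0,0]]'; python3 -m pendant '[[1,0,0,0.008,0,0,0],[1,0,0,0.008,0,0,0]]';  python3 -m pendant '[[1,0,0,0.006,0,0,0],[1,0,0,0.006,0,0,0]]'
```

```text
time: 9.48
ee_pos: [0.5369, -0.3103, 0.119]
eef_rot: [0.707, 0.707, -0.0, 0.0]
ft_force: [0.0, 0.7, 0.8]
width: 0.0007
grip_force: 0.0
time: 9.72
ee_pos: [0.5369, -0.3099, 0.1171]
eef_rot: [0.707, 0.707, -0.0, 0.0]
ft_force: [-0.4, 0.7, 0.6]
width: 0.0006
grip_force: 0.0
time: 9.98
ee_pos: [0.5367, -0.3098, 0.1144]
eef_rot: [0.707, 0.707, -0.0, -0.0]
ft_force: [-0.0, 0.3, -0.4]
width: 0.0007
grip_force: 0.0
time: 10.22
ee_pos: [0.5368, -0.3099, 0.1126]
eef_rot: [0.707, 0.707, -0.0, -0.0]
ft_force: [-0.2, 0.6, 0.5]
width: 0.0006
grip_force: 0.0
```

```bash
for i in 1; do python3 -m pendant '[[1,0,-0.006,0.005,0,0,0],[1,0,-0.006,0.005,0,0,0]]'; python3 -m pendant '[[1,0,0,0.004,0,0,0],[1,0,0,0.004,0,0,0]]'; python3 -m pendant '[[1,0,0,0.004,0,0,0],[1,0,0,0.004,0,0,0]]'; done
```

```text
time: 10.48
ee_pos: [0.5348, -0.3099, 0.1111]
eef_rot: [0.707, 0.707, -0.0, -0.0]
ft_force: [0.1, 1.2, -0.7]
width: 0.0003
grip_force: 0.0
time: 10.72
ee_pos: [0.5351, -0.31, 0.1106]
eef_rot: [0.707, 0.707, -0.0, 0.0]
ft_force: [-2.1, 0.4, 3.7]
width: 0.0007
grip_force: 2.4
time: 10.98
ee_pos: [0.5352, -0.31, 0.1104]
eef_rot: [0.707, 0.707, -0.0, 0.0]
ft_force: [-6.4, 1.6, 15.4]
width: 0.0006
grip_force: 7.4
```

Contact is at TCP 0.1105, so the middle ring is fully seated. Next is the gauge.

```bash
python3 -m pendant '[[1,0,0,-0.15,0,0,0],[0,0,0,-0.35,0,0,0],[-1,0.1,-0.05,-0.48,0,0,0.08],[-1,0.3,-0.1,-0.48,0,0,0.16],[-1,0.5,-0.15,-0.48,0,0,0.25],[-1,0.7,-0.2,-0.48,0,0,0.33],[-1,0.85,-0.2,-0.48,0,0,0.375],[-1,0.85,-0.2,-0.48,0,0,0.375]]' 15
python3 - <<'E'
from h import *
st(); go([.433,.101,.16],-np.pi/2)
E
```

```text
time: 11.98
ee_pos: [0.4751, -0.0511, 0.2534]
eef_rot: [0.923, 0.385, 0.0, 0.001]
ft_force: [0.3, 0.1, -0.7]
width: 0.0622
grip_force: 0.0
{'time': 11.975, 'ee_pos': [0.4751, -0.0511, 0.2534], 'eef_rot': [0.923, 0.3848, 0.0003, 0.0008], 'ft_force': [0.3182, 0.1313, -0.6598], 'width': 0.0622, 'grip_force': 0.0, 'joint_positions': [0.9332, 0.0585, -0.9378, 1.7706, 0.0497, 1.3356, -0.7961]}
go [0.433, 0.101, 0.16] -1.5707963267948966 [[0.2613, -0.4572, 0.3105], [0.0007, -0.0003, 0.3772]]
```

```bash
python3 -m pendant '[[-1,0.1,-0.15,0,0,0,0.08],[-1,0.2,-0.3,0.1,0,0,0.16],[-1,0.261,-0.457,0.2,0,0,0.25],[-1,0.261,-0.457,0.31,0,0,0.33],[-1,0.261,-0.457,0.31,0,0,0.377],[-1,0.261,-0.457,0.31,0,0,0.377],[-1,0.261,-0.457,0.31,0,0,0.377]]' 15
python3 - <<'E'
from h import *
s=st(); go([.433,.101,.04],-np.pi/2)
c=optics.camera("side");d=optics.camera("top")
cv2.imwrite("pics/v2.png",np.hstack([cv2.resize(c["pixels"][165:225,175:240],None,fx=6,fy=6,interpolation=2),cv2.resize(d["pixels"][208:268,185:250],None,fx=6,fy=6,interpolation=2)])[...,::-1])
for n,cc,o in(("side",c,(175,165)),("top",d,(185,208))):
  for p in([.433,.101,.083],[.433,.101,0],s["ee_pos"]+[0,0,-.014]): print(n,((proj(cc,p)-o+.5)*6-.5).round(0))
E
```

```text
time: 12.85
ee_pos: [0.4342, 0.097, 0.1602]
eef_rot: [1.0, -0.001, 0.0, -0.0]
ft_force: [-0.3, 0.5, 0.7]
width: 0.0872
grip_force: 0.0
{'time': 12.85, 'ee_pos': [0.4342, 0.097, 0.1602], 'eef_rot': [1.0, -0.0014, 0.0003, -0.0], 'ft_force': [-0.2871, 0.5157, 0.6846], 'width': 0.0872, 'grip_force': 0.0, 'joint_positions': [0.7378, 0.0765, -1.0728, 1.9687, 0.0743, 1.1366, -1.9385]}
go [0.433, 0.101, 0.04] -1.5707963267948966 [[-0.0042, -0.0132, 0.4007], [-0.0, -0.0003, -0.0013]]
side [166. 143.]
side [175. 267.]
side [164.  47.]
top [186. 210.]
top [203. 204.]
top [180. 213.]
```

View pics/v2.png

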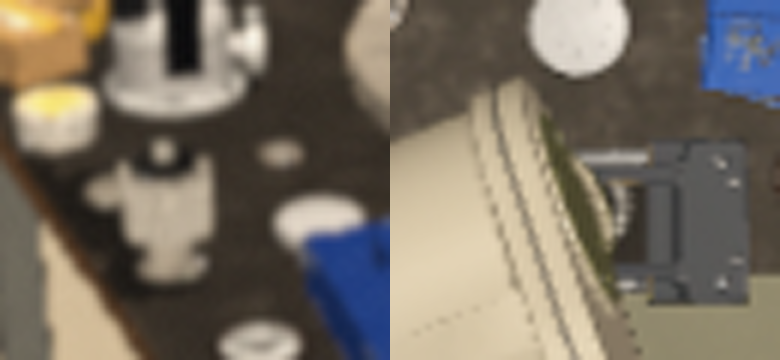

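Side crop: the gauge stub is at (163,145), against a prediction of (166,143). The fingers straddle it, so I descend and grip.

```bash
python3 -m pendant '[[-1,0,0,0,0,0,0],[-1,0,0,0,0,0,0]]'; python3 -c "
from h import *
go([.433,.101,.04],-np.pi/2)"
```

```text
time: 13.2
ee_pos: [0.4337, 0.0974, 0.16]
eef_rot: [1.0, -0.002, 0.0, 0.0]
ft_force: [0.7, 0.6, -1.0]
width: 0.0872
grip_force: 0.0
go [0.433, 0.101, 0.04] -1.5707963267948966 [[-0.0026, -0.0122, 0.3999], [0.0001, -0.0001, -0.0021]]
```

```bash
python3 -m pendant '[[-1,-0.002,-0.012,0.1,0,0,0],[-1,-0.002,-0.012,0.2,0,0,0],[-1,-0.002,-0.012,0.3,0,0,0],[-1,-0.002,-0.012,0.37,0,0,0],[-1,-0.002,-0.012,0.4,0,0,0],[-1,-0.002,-0.012,0.4,0,0,0]]' 8; python3 -m pendant '[[0,0,0,0,0,0,0],[0.5,0,0,0,0,0,0],[0.5,0,0,0,0,0,0],[0.5,0,0,0,0,0,0],[0.5,0,0,0,0,0,0],[0.5,0,0,0,0,0,0]]' 8
```

```text
time: 13.95
ee_pos: [0.433, 0.1012, 0.0399]
eef_rot: [1.0, -0.002, -0.0, -0.0]
ft_force: [0.3, -0.9, 0.4]
width: 0.0872
grip_force: 0.0
time: 14.7
ee_pos: [0.4332, 0.101, 0.04]
eef_rot: [1.0, -0.002, 0.0, 0.0]
ft_force: [-0.4, -0.5, 2.0]
width: 0.0524
grip_force: 8.0
```

```bash
python3 -m pendant '[[-1,0,0,0,0,0,0],[-1,0,0,0,0,0,0],[-1,0,0,0,0,0,0],[-1,0,0,0,0,0,-0.08],[-1,0,0,0,0,0,-0.16],[-1,0,0,0,0,0,-0.25],[-1,0,0,0,0,0,-0.33],[-1,0,0,0,0,0,-0.41]]' 8; python3 -m pendant '[[-1,0,0,0,0,0,-0.08],[-1,0,0,0,0,0,-0.16],[-1,0,0,0,0,0,-0.25],[-1,0,0,0,0,0,-0.33],[-1,0,0,0,0,0,-0.34],[-1,0,0,0,0,0,-0.34]]'; python3 -c "
from h import *
go([.4332,.101,.04],0)"
```

```text
time: 15.7
ee_pos: [0.4331, 0.101, 0.0399]
eef_rot: [0.909, 0.417, 0.0, 0.0]
ft_force: [-0.4, -0.5, -0.0]
width: 0.087
grip_force: 0.0
time: 16.45
ee_pos: [0.4331, 0.101, 0.0398]
eef_rot: [0.71, 0.704, 0.0, -0.0]
ft_force: [-0.0, 0.2, -0.0]
width: 0.0869
grip_force: 0.0
go [0.4332, 0.101, 0.04] 0 [[-0.0002, 0.0005, -0.0006], [-0.0, -0.0001, -0.0038]]
```

Now grip with 25 N, lift, and travel back to the narrow port.

```bash
python3 -m pendant '[[0,0,0,0,0,0,-0.004],[0.5,0,0,0,0,0,-0.004],[0.5,0,0,0,0,0,-0.004],[0.5,0,0,0,0,0,-0.004],[0.5,0,0,0,0,0,-0.004],[0.5,0,0,-0.1,0,0,-0.004],[0.5,0,0,-0.3,0,0,-0.004],[0.5,0,0,-0.5,0,0,-0.004]]' 25; python3 -m pendant '[[0.5,-0.1,0,-0.1,0,0,0],[0.5,-0.28,0.05,-0.1,0,0,0],[0.5,-0.46,0.1,-0.1,0,0,0],[0.5,-0.64,0.2,-0.1,0,0,0],[0.5,-0.8,0.3,-0.1,0,0,0],[0.5,-0.95,0.339,-0.1,0,0,0],[0.5,-0.95,0.339,-0.1,0,0,0],[0.5,-0.95,0.339,-0.1,0,0,0]]'; python3 -c "
from h import *
go([.5347,-.3103,.16],0)"
```

```text
time: 17.45
ee_pos: [0.4329, 0.0979, 0.1818]
eef_rot: [0.708, 0.707, -0.001, -0.002]
ft_force: [0.6, -2.8, -2.0]
width: 0.0513
grip_force: 25.0
time: 18.45
ee_pos: [0.5349, -0.1846, 0.211]
eef_rot: [0.706, 0.708, -0.001, -0.001]
ft_force: [-0.2, 0.7, -3.4]
width: 0.0514
grip_force: 25.0
go [0.5347, -0.3103, 0.16] 0 [[-0.4189, -0.001, 0.1704], [-0.0011, 0.0003, 0.001]]
```

```bash
python3 -m pendant '[[0.5,-0.15,-0.001,0,0,0,0.001],[0.5,-0.3,-0.001,0,0,0,0.001],[0.5,-0.42,-0.001,0.05,0,0,0.001],[0.5,-0.42,-0.001,0.12,0,0,0.001],[0.5,-0.42,-0.001,0.17,0,0,0.001],[0.5,-0.42,-0.001,0.17,0,0,0.001],[0.5,-0.42,-0.001,0.17,0,0,0.001]]'; python3 -c "
from h import *
go([.5347,-.3106,.14],0)"
```

```text
time: 19.32
ee_pos: [0.5356, -0.3106, 0.1616]
eef_rot: [0.707, 0.707, -0.001, 0.001]
ft_force: [0.5, -0.4, -2.1]
width: 0.0516
grip_force: 25.0
go [0.5347, -0.3106, 0.14] 0 [[0.0003, -0.0029, 0.072], [-0.0003, 0.0011, 0.0004]]
```

```bash
python3 -m pendant '[[0.5,0,-0.003,0.04,0,0,0],[0.5,0,-0.003,0.065,0,0,0],[0.5,0,-0.003,0.08,0,0,0],[0.5,0,-0.003,0.08,0,0,0]]'; python3 -m pendant '[[0.5,0,0,0.005,0,0,0],[0.5,0,0,0.01,0,0,0],[0.5,0,0,0.014,0,0,0],[0.5,0,0,0.014,0,0,0]]'
```

```text
time: 19.82
ee_pos: [0.5339, -0.3116, 0.1363]
eef_rot: [0.707, 0.707, -0.001, -0.0]
ft_force: [0.8, -0.5, -2.8]
width: 0.0515
grip_force: 25.0
time: 20.32
ee_pos: [0.5342, -0.3117, 0.133]
eef_rot: [0.707, 0.707, -0.001, 0.0]
ft_force: [-2.0, 1.5, 2.5]
width: 0.0517
grip_force: 25.0
```

```bash
python3 -m pendant '[[0.5,0,0,0.004,0,0,0],[0.5,0,0,0.004,0,0,0],[-0.2,0,0,0.004,0,0,0],[-1,0,0,0.004,0,0,0],[-1,0,0,0.004,0,0,0],[-1,0,0,0.004,0,0,0]]'; python3 -m pendant '[[-1,0,0,-0.05,0,0,0],[-1,0,0,-0.15,0,0,0],[-1,0,0,-0.3,0,0,0],[-1,0,0,-0.45,0,0,0],[-1,0.1,-0.1,-0.5,0,0,0],[-1,0.28,-0.2,-0.5,0,0,0],[-1,0.45,-0.25,-0.5,0,0,0],[-1,0.6,-0.3,-0.5,0,0,0]]'
python3 - <<'E'
from h import *
s=st(); go([.444,-.029,.1],0); go([.444,-.029,.1],np.pi/4);go([.444,-.029,.1],-np.pi/4)
c=optics.camera("side");d=optics.camera("top")
cv2.imwrite("pics/v3.png",np.hstack([cv2.resize(c["pixels"][195:255,250:310],None,fx=6.5,fy=6.5,interpolation=2),cv2.resize(d["pixels"][178:238,315:375],None,fx=6.5,fy=6.5,interpolation=2)])[...,::-1])
for n,cc,o in(("side",c,(250,195)),("top",d,(315,178))):
  for p in([.5345,-.3108,.093+.083],[.5345,-.3108,.093]): print(n,((proj(cc,p)-o+.5)*6.5-.5).round(0))
E
```

```text
time: 21.08
ee_pos: [0.5341, -0.3117, 0.1312]
eef_rot: [0.707, 0.707, -0.001, 0.0]
ft_force: [-0.4, -0.2, -0.6]
width: 0.0745
grip_force: 0.0
time: 22.08
ee_pos: [0.4445, -0.1289, 0.2814]
eef_rot: [0.707, 0.707, -0.001, 0.0]
ft_force: [-0.6, -0.4, 3.5]
width: 0.0869
grip_force: 0.0
{'time': 22.075, 'ee_pos': [0.4445, -0.1289, 0.2814], 'eef_rot': [0.7067, 0.7075, -0.0011, 0.0001], 'ft_force': [-0.621, -0.3785, 3.4552], 'width': 0.0869, 'grip_force': 0.0, 'joint_positions': [1.6086, 0.0161, -1.3997, 1.7468, 0.0181, 1.3932, 0.2068]}
go [0.444, -0.029, 0.1] 0 [[0.3341, -0.0004, 0.6041], [-0.0007, 0.0008, 0.0005]]
go [0.444, -0.029, 0.1] 0.7853981633974483 [[0.3341, -0.0004, 0.6041], [-0.001, 0.0005, -0.3745]]
go [0.444, -0.029, 0.1] -0.7853981633974483 [[0.3341, -0.0004, 0.6041], [-0.0004, 0.001, 0.3755]]
side [207.  77.]
side [203. 246.]
top [235. 189.]
top [194. 197.]
```

View pics/v3.png

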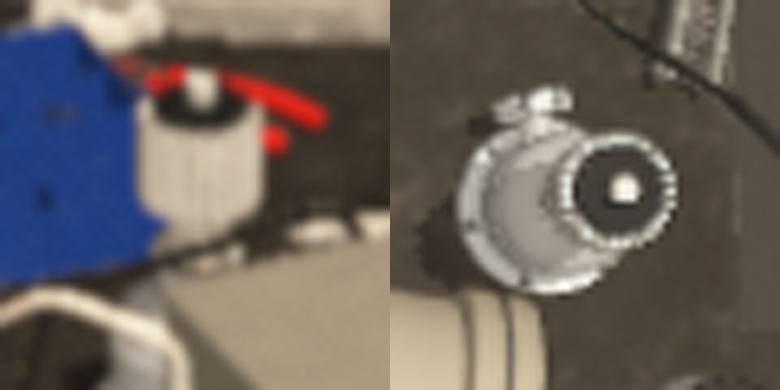

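The gauge stands upright on the port: stub at side (201,77) and top (235,188), both as predicted. Joint 3 is near its limit, so I'll watch it on the way to the large ring.

```bash
python3 -m pendant '[[-1,0.04,0,0,0,0,0.08],[-1,0.08,0,0,0,0,0.16],[-1,0.12,0,0,0,0,0.25]]'; python3 -c "
from h import *
st();go([.4445,-.029,.12],-np.pi/2)"
```

```text
time: 22.55
ee_pos: [0.4447, -0.0947, 0.2817]
eef_rot: [0.867, 0.498, -0.001, 0.001]
ft_force: [-0.4, 0.6, -0.5]
width: 0.0871
grip_force: 0.0
{'time': 22.55, 'ee_pos': [0.4447, -0.0947, 0.2817], 'eef_rot': [0.8672, 0.498, -0.0012, 0.0009], 'ft_force': [-0.3502, 0.6201, -0.4944], 'width': 0.0871, 'grip_force': 0.0, 'joint_positions': [1.6068, -0.075, -1.4015, 1.7639, -0.0721, 1.3914, -0.3094]}
go [0.4445, -0.029, 0.12] -1.5707963267948966 [[0.1905, -0.1112, 0.5383], [0.0009, 0.0012, 0.4978]]
```

```bash
python3 -m pendant '[[-1,0.04,-0.02,0.05,0,0,0.08],[-1,0.1,-0.06,0.15,0,0,0.16],[-1,0.19,-0.111,0.28,0,0,0.25],[-0.5,0.19,-0.111,0.4,0,0,0.33],[-0.5,0.19,-0.111,0.538,0,0,0.41],[-0.5,0.19,-0.111,0.538,0,0,0.498],[-0.4,0.19,-0.111,0.538,0,0,0.498],[-0.4,0.19,-0.111,0.538,0,0,0.498]]'; python3 -c "
from h import *
st();go([.4445,-.029,.018],-np.pi/2)"
```

```text
time: 23.55
ee_pos: [0.4446, -0.0297, 0.1204]
eef_rot: [1.0, 0.004, -0.0, 0.001]
ft_force: [-0.7, -0.6, 0.4]
width: 0.0617
grip_force: 0.0
{'time': 23.55, 'ee_pos': [0.4446, -0.0297, 0.1204], 'eef_rot': [1.0, 0.0039, -0.0, 0.0014], 'ft_force': [-0.6797, -0.5999, 0.4118], 'width': 0.0617, 'grip_force': 0.0, 'joint_positions': [1.1378, 0.2184, -1.2461, 2.0075, 0.2387, 1.0758, -1.7791]}
go [0.4445, -0.029, 0.018] -1.5707963267948966 [[-0.0001, -0.0034, 0.3413], [0.0013, 0.0, 0.0037]]
```

```bash
python3 -m pendant '[[-0.5,0,-0.003,0.1,0.001,0,0.004],[-0.5,0,-0.003,0.2,0.001,0,0.004],[-0.5,0,-0.003,0.3,0.001,0,0.004],[-0.5,0,-0.003,0.34,0.001,0,0.004],[-0.5,0,-0.003,0.34,0.001,0,0.004],[-0.5,0,-0.003,0.34,0.001,0,0.004]]' 10; python3 -m pendant '[[0.3,0,0,0,0,0,0],[0.3,0,0,0,0,0,0],[0.3,0,0,0,0,0,0],[0.3,0,0,0,0,0,0],[0.3,0,0,-0.05,0,0,0]]' 10;  python3 -c "
from h import *
st();go([.525,.3695,.18],-np.pi/4)"
```

```text
time: 24.3
ee_pos: [0.4446, -0.0291, 0.0187]
eef_rot: [1.0, -0.002, 0.0, 0.0]
ft_force: [0.3, 0.8, 0.5]
width: 0.0654
grip_force: 0.0
time: 24.92
ee_pos: [0.443, -0.0287, 0.0325]
eef_rot: [1.0, -0.002, -0.002, -0.0]
ft_force: [-0.2, -0.1, 0.1]
width: 0.0514
grip_force: 10.0
{'time': 24.925, 'ee_pos': [0.443, -0.0287, 0.0325], 'eef_rot': [1.0, -0.0017, -0.0016, -0.0005], 'ft_force': [-0.2483, -0.1078, 0.0921], 'width': 0.0514, 'grip_force': 10.0002, 'joint_positions': [0.9691, 0.3895, -1.1077, 2.0837, 0.4368, 0.9277, -1.9551]}
go [0.525, 0.3695, 0.18] -0.7853981633974483 [[0.2674, -1.3287, -0.4914], [-0.001, 0.0013, -0.3766]]
```

```bash
python3 -m pendant '[[0.3,0,0,-0.2,0,0,0],[0.3,0,-0.05,-0.4,0,0,0],[0.3,0.05,-0.2,-0.49,0,0,-0.06],[0.3,0.1,-0.35,-0.49,0,0,-0.12],[0.3,0.15,-0.5,-0.49,0,0,-0.18],[0.3,0.2,-0.65,-0.49,0,0,-0.25],[0.3,0.267,-0.8,-0.49,0,0,-0.31],[0.3,0.267,-0.95,-0.49,0,0,-0.375]]'; python3 -m pendant '[[0.3,0,0,0,0,0,0],[0.3,0,0,0,0,0,0]]';  python3 -c "
from h import *
st();go([.525,.3695,.13],-np.pi/4)"
```

```text
time: 25.92
ee_pos: [0.5259, 0.257, 0.1799]
eef_rot: [0.924, 0.382, -0.001, -0.001]
ft_force: [0.9, -0.5, -0.1]
width: 0.0519
grip_force: 10.0
time: 26.18
ee_pos: [0.525, 0.2555, 0.1799]
eef_rot: [0.925, 0.381, -0.001, -0.0]
ft_force: [-0.3, -0.3, -0.3]
width: 0.0513
grip_force: 10.0
{'time': 26.175, 'ee_pos': [0.525, 0.2555, 0.1799], 'eef_rot': [0.9247, 0.3807, -0.0007, -0.0004], 'ft_force': [-0.2806, -0.2558, -0.3442], 'width': 0.0513, 'grip_force': 9.9997, 'joint_positions': [0.386, 0.5914, -1.2442, 1.6023, 0.5684, 1.3652, -1.7173]}
go [0.525, 0.3695, 0.13] -0.7853981633974483 [[0.2678, -0.2697, 0.1665], [-0.0006, 0.0005, -0.002]]
```

```bash
python3 -m pendant '[[0.3,0.1,-0.1,0,0,0,0],[0.3,0.2,-0.2,0.04,0,0,0],[0.3,0.268,-0.27,0.1,0,0,-0.002],[0.3,0.268,-0.27,0.166,0,0,-0.002],[0.3,0.268,-0.27,0.166,0,0,-0.002],[0.3,0.268,-0.27,0.166,0,0,-0.002]]';  python3 -c "
from h import *
s=st();go([.5243,.3698,.11],-np.pi/4)
c=optics.camera('side')
cv2.imwrite('pics/v4.png',cv2.resize(c['pixels'][130:200,170:235],None,fx=8,fy=8,interpolation=2)[...,::-1])
for p in (s['ee_pos']+[0,0,-.0077],[.5243,.3698,.088]): print(((proj(c,p)-(170,130)+.5)*8-.5).round(0))"
```

```text
time: 26.92
ee_pos: [0.5261, 0.3682, 0.1304]
eef_rot: [0.924, 0.382, -0.0, -0.0]
ft_force: [-0.7, -0.7, 0.7]
width: 0.0515
grip_force: 10.0
{'time': 26.925, 'ee_pos': [0.5261, 0.3682, 0.1304], 'eef_rot': [0.9243, 0.3816, -0.0003, -0.0001], 'ft_force': [-0.6706, -0.6516, 0.7055], 'width': 0.0515, 'grip_force': 9.9999, 'joint_positions': [0.0838, 0.7296, -1.1346, 1.4954, 0.6682, 1.3446, -1.8915]}
go [0.5243, 0.3698, 0.11] -0.7853981633974483 [[-0.0006, -0.008, 0.0681], [-0.0002, 0.0003, -0.0011]]
[270. 180.]
[270. 243.]
```

View pics/v4.png

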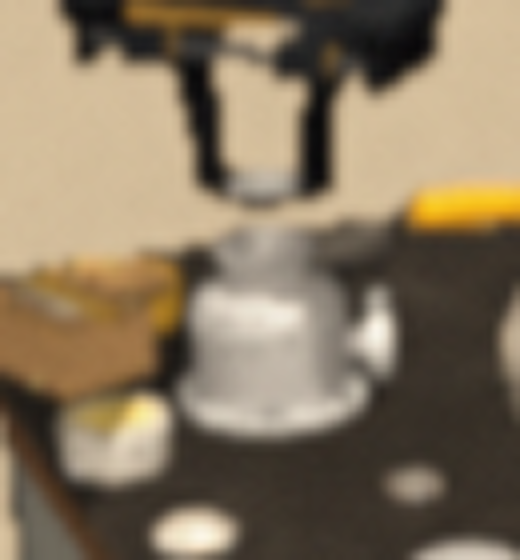

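Side crop: ring silver is centred at about (263,185) and the flange at about (263,243). They are horizontally aligned, so I insert.

```bash
python3 -c "
from h import *
go([.5248,.3692,.112],-np.pi/4)"; python3 -m pendant '[[0.3,-0.0005,-0.005,0.03,0,0,0],[0.3,-0.0005,-0.005,0.06,0,0,0],[0.3,-0.0005,-0.005,0.061,0,0,0]]' 6; python3 -m pendant '[[0.3,0,0,0.008,0,0,0],[0.3,0,0,0.015,0,0,0],[0.3,0,0,0.015,0,0,0]]';python3 -m pendant '[[0.3,0,0,0.008,0,0,0],[0.3,0,0,0.013,0,0,0],[0.3,0,0,0.013,0,0,0]]'
```

```text
go [0.5248, 0.3692, 0.112] -0.7853981633974483 [[-0.0016, -0.0044, 0.0622], [-0.0002, -0.0, -0.0009]]
time: 27.35
ee_pos: [0.5235, 0.3703, 0.1103]
eef_rot: [0.924, 0.383, -0.001, -0.0]
ft_force: [-1.6, 0.1, -0.2]
width: 0.0516
grip_force: 6.0
time: 27.72
ee_pos: [0.5238, 0.3708, 0.1068]
eef_rot: [0.924, 0.383, -0.001, -0.0]
ft_force: [-0.7, -0.3, -0.5]
width: 0.0514
grip_force: 6.0
time: 28.1
ee_pos: [0.524, 0.3707, 0.1032]
eef_rot: [0.924, 0.383, -0.001, -0.0]
ft_force: [-1.0, -2.1, 2.7]
width: 0.0519
grip_force: 6.0
```

```bash
python3 -m pendant '[[0.3,0,0,0.004,0,0,0],[0.3,0,0,0.004,0,0,0]]'; python3 -m pendant '[[-0.5,0,0,0,0,0,0],[-0.5,0,0,0,0,0,0],[-0.5,0,0,-0.1,0,0,0],[-0.5,0,0,-0.25,0,0,0],[-0.5,0,0,-0.35,0,0,0],[-0.5,0.1,0.1,-0.4,0,0,0],[-0.7,0.2,0.25,-0.4,0,0,0],[-0.7,0.3,0.4,-0.4,0,0,0]]'
python3 - <<'E'
from h import *
s=st(); go([.5335,.1055,.12],0);go([.5335,.1055,.12],-np.pi/2)
d=optics.camera("top")
p=d["pixels"][206:226,120:144].astype(int)
print("top R-B");print((p[...,0]-p[...,2]));print("top gray");print(p.mean(2).astype(int))
for z in (.088,.0905,.096): print(z,proj(d,[.524,.3707,z]).round(2))
E
```

```text
time: 28.35
ee_pos: [0.524, 0.3709, 0.1026]
eef_rot: [0.924, 0.383, -0.0, -0.0]
ft_force: [-2.0, -3.2, 7.9]
width: 0.0516
grip_force: 7.3
time: 29.35
ee_pos: [0.6743, 0.3488, 0.2215]
eef_rot: [0.924, 0.383, -0.0, 0.0]
ft_force: [1.1, 0.8, 0.3]
width: 0.0727
grip_force: 0.0
{'time': 29.35, 'ee_pos': [0.6743, 0.3488, 0.2215], 'eef_rot': [0.9239, 0.3827, -0.0004, 0.0001], 'ft_force': [1.0928, 0.8165, 0.32], 'width': 0.0727, 'grip_force': 0.0, 'joint_positions': [-0.0349, 0.8589, -1.0629, 0.993, 0.7238, 1.62, -1.6427]}
go [0.5335, 0.1055, 0.12] 0 [[-0.9051, 0.2415, 0.3391], [-0.0002, 0.0004, -0.375]]
go [0.5335, 0.1055, 0.12] -1.5707963267948966 [[-0.9051, 0.2415, 0.3391], [0.0001, 0.0004, 0.375]]
top R-B
[[46 46 46 46 47 46 46 46 47 47 46 47 47 46 47 46 47 46 46 46 46 46 45 46]
 [45 46 46 46 46 47 46 46 47 46 46 46 47 46 46 46 47 46 46 46 46 47 45 45]
 [45 45 45 46 46 46 46 46 47 46 47 46 47 46 47 47 46 46 47 47 46 46 46 46]
 [45 45 46 46 46 45 46 46 46 46 46 46 47 47 47 46 46 47 46 46 46 46 46 45]
 [44 45 45 46 45 46 46 46 46 46 47 46 46 46 47 46 46 46 47 46 47 46 46 46]
 [43 45 45 45 
[... 2508 characters left out ...]
  178 179 181 182 183 184]
 [ 45  48  71 100 117 140 140 143 147 151 155 159 162 165 168 171 173 174
  176 178 179 181 182 183]
 [ 45  45  55  77  88 117 139 139 141 145 150 155 158 162 165 168 170 172
  174 176 178 179 180 181]
 [ 44  45  50  77 105  94 101 129 139 139 143 149 153 158 161 164 167 170
  172 174 176 177 179 180]
 [ 43  43  44  53  97 131 103  97 109 120 131 142 148 153 157 161 164 166
  169 172 173 176 177 178]
 [ 43  43  44  43  73 121 136 135 124 120 126 135 141 147 152 156 160 163
  166 168 171 173 175 177]
 [ 43  43  43  43  45  77 123 137 136 136 135 136 138 141 146 151 155 159
  163 165 168 170 173 175]]
0.088 [130.55 215.75]
0.0905 [130.28 215.73]
0.096 [129.69 215.69]
```

```bash
python3 -m pendant '[[-0.8,-0.2,0.05,0,0,0,0],[-0.8,-0.38,0.1,0,0,0,0],[-0.8,-0.56,0.15,0,0,0,0],[-0.8,-0.74,0.2,0.1,0,0,0],[-0.8,-0.905,0.24,0.25,0,0,0],[-0.8,-0.905,0.24,0.339,0,0,0],[-0.8,-0.905,0.24,0.339,0,0,0],[-0.8,-0.905,0.24,0.339,0,0,0]]' 8
python3 - <<'E'
from h import *
s=st(); go([.534,.1057,.0172],-np.pi/4)
d=optics.camera("top")
p=d["pixels"][206:226,120:144].astype(int)
print("top R-B");print((p[...,0]-p[...,2]));print("top gray");print(p.mean(2).astype(int))
E
```

```text
time: 30.4
ee_pos: [0.532, 0.1079, 0.1213]
eef_rot: [0.924, 0.383, 0.0, -0.001]
ft_force: [-0.3, 0.0, 0.3]
width: 0.0785
grip_force: 0.0
{'time': 30.4, 'ee_pos': [0.532, 0.1079, 0.1213], 'eef_rot': [0.9236, 0.3834, 0.0001, -0.0006], 'ft_force': [-0.3313, 0.019, 0.3258], 'width': 0.0785, 'grip_force': 0.0, 'joint_positions': [0.7042, 0.5715, -1.2503, 1.7722, 0.5751, 1.2283, -1.4888]}
go [0.534, 0.1057, 0.0172] -0.7853981633974483 [[-0.0008, 0.0102, 0.347], [-0.0005, -0.0003, 0.0007]]
top R-B
[[23 21 20 19 20 22 18 16 17 18 18 18 17 17 18 18 17 17 17 17 16 17 16 16]
 [21 19 20 20 19 18 16 17 18 17 18 18 18 18 18 18 18 18 18 18 17 18 17 15]
 [20 20 20 21 19 17 18 20 24 26 23 27 24 20 18 16 18 18 18 18 19 18 17 16]
 [22 22 20 19 18 19 25 21 22 20 19 22 22 20 24 20 17 18 18 17 18 18 17 17]
 [21 23 22 19 18 23 20 16 15 16 16 15 17 18 22 26 18 18 18 18 19 17 17 18]
 [21 24 22 22 24 19 16 16 16 16 16 16 16 16 18 22 28 20 19 18 19 17 18 18]
 [21 21 24 24 21 15 14 11 11 12 12  9 12 16 17 18 25 20 18 18 18 18 18 18]
 [20 21 25 23 18 15 12 11 12 12 10  8  6 13 17 17 22 32 20 18 18 17 18 18]
 [19
[... 2226 characters left out ...]
71  77 157 218 190 171 129 116 116 114 113 141 179 191 171  77 132
  189 143 168 197 199 192]
 [ 67  69  80 121 178 208 188 166 132 130 137 148 175 183 186 154  86 149
  175 165 197 198 194 189]
 [ 66  67  75  88  99 172 205 178 185 180 197 195 182 187 116  84 156 192
  167 196 196 195 191 185]
 [ 67  67  69  87 109 101 131 189 206 194 199 197 163 121  84 148 191 152
  169 194 195 191 187 178]
 [ 65  65  65  69 120 161 106  80  74  93  85  61  83 109 146 159 161 169
  193 194 190 187 180 160]
 [ 66  65  65  64  94 148 167 157 127 104 105 120 159 175 169 169 192 193
  193 189 186 177 164 151]
 [ 66  64  64  63  64  96 151 174 171 150 152 153 154 156 168 191 191 188
  187 183 175 158 150 157]]
```

```bash
python3 -m pendant '[[-0.8,0,0.01,0.1,0,0,0],[-0.8,0,0.01,0.2,0,0,0],[-0.8,0,0.01,0.3,0,0,0],[-0.8,0,0.01,0.345,0,0,0],[-0.8,0,0.01,0.345,0,0,0],[0,0,0.01,0.345,0,0,0],[0.3,0,0.01,0.345,0,0,0],[0.3,0,0.01,0.345,0,0,0]]' 8;  python3 -m pendant '[[0.3,0,0,0,0,0,0],[0.3,0,0,0,0,0,0],[-0.8,0,0,0,0,0,0],[-0.8,0,0,0,0,0,0],[-0.8,0,0,0,0,0,-0.08],[-0.8,0,0,0,0,0,-0.16],[-0.8,0,0,0,0,0,-0.25],[-0.8,0,0,0,0,0,-0.33]]' 8; python3 -m pendant '[[-0.8,0,0,0,0,0,-0.08],[-0.8,0,0,0,0,0,-0.16],[-0.8,0,0,0,0,0,-0.25],[-0.8,0,0,0,0,0,-0.33],[-0.8,0,0,0,0,0,-0.41],[-0.8,0,0,0,0,0,-0.41]]'; python3 -c "
from h import *
st(); go([.534,.1057,.0172],np.pi/4)"
```

```text
time: 31.45
ee_pos: [0.5337, 0.1046, 0.0171]
eef_rot: [0.924, 0.383, -0.0, -0.0]
ft_force: [0.5, 0.5, 1.1]
width: 0.0557
grip_force: 0.4
time: 32.45
ee_pos: [0.5332, 0.1045, 0.0163]
eef_rot: [0.738, 0.675, -0.001, -0.001]
ft_force: [-0.1, 0.1, -0.2]
width: 0.0783
grip_force: 0.0
time: 33.2
ee_pos: [0.5332, 0.1046, 0.0162]
eef_rot: [0.393, 0.92, -0.0, -0.001]
ft_force: [-0.0, 0.2, -0.0]
width: 0.0786
grip_force: 0.0
{'time': 33.2, 'ee_pos': [0.5332, 0.1046, 0.0162], 'eef_rot': [0.3927, 0.9197, -0.0, -0.0012], 'ft_force': [-0.0081, 0.1789, -0.0014], 'width': 0.0786, 'grip_force': 0.0, 'joint_positions': [0.7293, 0.906, -1.3484, 1.8417, 0.9485, 1.2326, -0.1615]}
go [0.534, 0.1057, 0.0172] 0.7853981633974483 [[0.0006, 0.0045, -0.0034], [-0.0005, -0.001, -0.0104]]
```

```bash
python3 -m pendant '[[0,0,0,0,0,0,0],[0.3,0,0,0,0,0,0],[0.3,0,0,0,0,0,0],[0.3,0,0,0,0,0,0],[0.3,0,0,0,0,0,0],[0.3,0,0,-0.1,0,0,0],[0.3,0,0,-0.3,0,0,0],[0.3,0,0,-0.5,0,0,0]]' 20; python3 -m pendant '[[0.3,0,0,0,0,0,0],[0.3,0,0,0,0,0,0]]'; python3 -c "
from h import *
st(); go([.524,.3707,.16],np.pi/4)"
```

```text
time: 34.2
ee_pos: [0.533, 0.1046, 0.1675]
eef_rot: [0.392, 0.92, 0.0, -0.002]
ft_force: [1.6, -1.5, -1.8]
width: 0.054
grip_force: 20.0
time: 34.45
ee_pos: [0.5334, 0.1041, 0.1659]
eef_rot: [0.392, 0.92, -0.001, -0.001]
ft_force: [-0.1, -0.5, -2.6]
width: 0.0534
grip_force: 20.0
{'time': 34.45, 'ee_pos': [0.5334, 0.1041, 0.1659], 'eef_rot': [0.3923, 0.9198, -0.0008, -0.0005], 'ft_force': [-0.0857, -0.5159, -2.634], 'width': 0.0534, 'grip_force': 20.0, 'joint_positions': [0.8, 0.6561, -1.4426, 1.7203, 0.6645, 1.3763, 0.0033]}
go [0.524, 0.3707, 0.16] 0.7853981633974483 [[0.663, 0.5927, 0.0188], [-0.0009, -0.0002, -0.01]]
```

```bash
python3 -m pendant '[[0.3,0.05,0.045,0,0,0,0],[0.3,0.1,0.09,0,0,0,0]]' >/dev/null; python3 -c "
from h import *
st(); go([.524,.3707,.16],np.pi/4)"
```

```text
{'time': 34.7, 'ee_pos': [0.5315, 0.1447, 0.1646], 'eef_rot': [0.3925, 0.9198, -0.0009, -0.002], 'ft_force': [-0.6266, 0.298, -1.5147], 'width': 0.0537, 'grip_force': 19.9995, 'joint_positions': [0.7028, 0.6622, -1.4192, 1.701, 0.6649, 1.3781, -0.0643]}
go [0.524, 0.3707, 0.16] 0.7853981633974483 [[0.5612, 0.5031, 0.0153], [-0.0015, -0.0015, -0.0102]]
```

Joint 3 is moving away from its limit, so I continue.

```bash
python3 -m pendant '[[0.3,0.13,0.12,0,0,0,0],[0.3,0.26,0.24,0,0,0,0],[0.3,0.4,0.36,0,0,0,0],[0.3,0.5,0.45,0,0,0,0],[0.3,0.561,0.503,0.01,-0.001,-0.001,0],[0.3,0.561,0.503,0.015,-0.001,-0.001,0],[0.3,0.561,0.503,0.015,-0.001,-0.001,0],[0.3,0.561,0.503,0.015,-0.001,-0.001,0]]' >/dev/null; python3 -c "
from h import *
st(); go([.524,.3707,.12],np.pi/4)"
```

```text
{'time': 35.7, 'ee_pos': [0.5252, 0.3694, 0.1615], 'eef_rot': [0.393, 0.9196, -0.0002, 0.0006], 'ft_force': [0.4582, 0.3413, -1.621], 'width': 0.0536, 'grip_force': 20.0, 'joint_positions': [0.1286, 0.7664, -1.2556, 1.4624, 0.7294, 1.4349, -0.3747]}
go [0.524, 0.3707, 0.12] 0.7853981633974483 [[0.0059, 0.0001, 0.1382], [0.0001, 0.0006, -0.0107]]
```

```bash
python3 -m pendant '[[0.3,0.006,0,0.06,0,0,0],[0.3,0.006,0,0.12,0,0,0],[0.3,0.006,0,0.15,0,0,0],[0.3,0.006,0,0.15,0,0,0]]'; python3 -m pendant '[[0.3,0,0,0.006,0,0,0],[0.3,0,0,0.01,0,0,0],[0.3,0,0,0.01,0,0,0]]'; python3 -m pendant '[[0.3,0,0,0.005,0,0,0],[0.3,0,0,0.009,0,0,0],[0.3,0,0,0.009,0,0,0]]'
```

```text
time: 36.2
ee_pos: [0.5231, 0.3718, 0.116]
eef_rot: [0.392, 0.92, -0.0, 0.0]
ft_force: [-1.2, 0.5, -0.2]
width: 0.0535
grip_force: 20.0
time: 36.58
ee_pos: [0.5235, 0.3722, 0.1143]
eef_rot: [0.392, 0.92, 0.0, 0.001]
ft_force: [0.2, -0.3, -0.8]
width: 0.054
grip_force: 20.0
time: 36.95
ee_pos: [0.5234, 0.3721, 0.1113]
eef_rot: [0.392, 0.92, 0.0, 0.001]
ft_force: [0.7, -1.1, -0.6]
width: 0.0534
grip_force: 20.0
```

```bash
python3 -m pendant '[[0.3,-0.003,-0.001,0.004,0,0,0],[0.3,-0.003,-0.001,0.007,0,0,0],[0.3,-0.003,-0.001,0.007,0,0,0]]'; python3 -m pendant '[[0.3,0,0,0.004,0,0,0],[0.3,0,0,0.004,0,0,0]]'
```

```text
time: 37.33
ee_pos: [0.524, 0.3712, 0.1096]
eef_rot: [0.392, 0.92, 0.0, 0.001]
ft_force: [-1.6, -2.0, 3.6]
width: 0.0539
grip_force: 20.0
time: 37.58
ee_pos: [0.524, 0.3712, 0.1095]
eef_rot: [0.392, 0.92, 0.0, 0.001]
ft_force: [-3.6, -5.5, 11.6]
width: 0.0535
grip_force: 20.0
```

Contact is at TCP 0.1095, against 0.1092 expected for fully seated. I release, back off and check.

```bash
python3 -m pendant '[[0.3,0,0,-0.003,0,0,0],[-0.2,0,0,-0.003,0,0,0],[-0.8,0,0,-0.003,0,0,0],[-0.8,0,0,-0.003,0,0,0],[-0.8,0,0,-0.1,0,0,0],[-0.8,0,0,-0.25,0,0,0],[-0.8,0,0,-0.4,0,0,0],[-0.8,0,0,-0.5,0,0,0]]'; python3 -m pendant '[[-0.8,-0.15,-0.12,0,0,0,0],[-0.8,-0.3,-0.24,0,0,0,0],[-0.8,-0.45,-0.36,0,0,0,0],[-0.8,-0.6,-0.48,0,0,0,0],[-0.8,-0.6,-0.48,0,0,0,0]]';python3 - <<'E'
from h import *
s=st()
c=optics.camera("side");d=optics.camera("top")
z=lambda im:cv2.resize(im,(390,285),interpolation=2)
g=np.vstack([np.hstack([z(c["pixels"][135:187,170:241]),z(c["pixels"][195:247,245:316])]),np.hstack([z(d["pixels"][190:242,100:171]),z(d["pixels"][182:263,298:409])])])
cv2.imwrite("pics/fin.png",g[...,::-1])
k=390/71
print(((proj(c,[.524,.371,.105])-(170,135))*k).round(0),((proj(d,[.524,.371,.105])-(100,190))*k).round(0))
E
```

```text
time: 38.58
ee_pos: [0.5236, 0.3718, 0.2601]
eef_rot: [0.392, 0.92, 0.001, 0.001]
ft_force: [0.6, 0.7, -1.2]
width: 0.0782
grip_force: 0.0
time: 39.2
ee_pos: [0.5461, 0.1356, 0.2574]
eef_rot: [0.397, 0.918, -0.001, 0.001]
ft_force: [0.5, 0.6, -0.1]
width: 0.078
grip_force: 0.0
{'time': 39.2, 'ee_pos': [0.5461, 0.1356, 0.2574], 'eef_rot': [0.3965, 0.918, -0.0006, 0.0009], 'ft_force': [0.457, 0.56, -0.1333], 'width': 0.078, 'grip_force': 0.0, 'joint_positions': [0.7079, 0.5531, -1.4133, 1.5518, 0.5488, 1.5048, 0.0365]}
[180. 115.] [157. 141.]
```

View pics/fin.png

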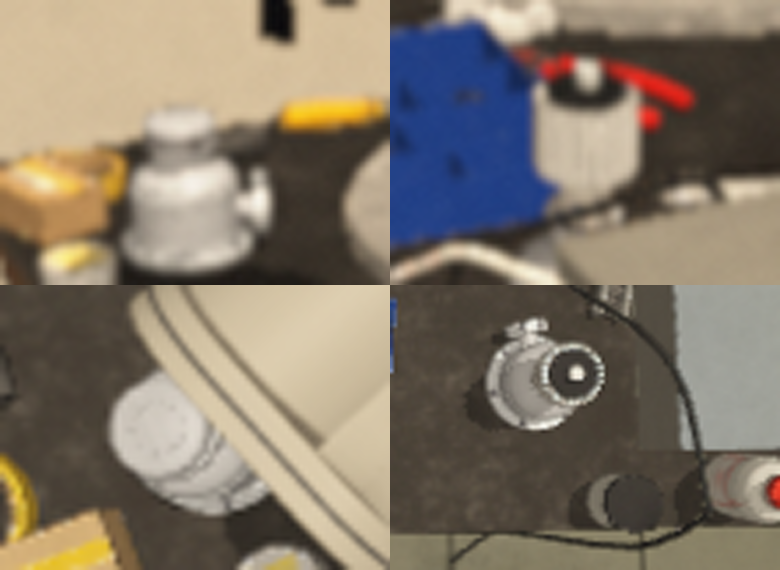

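The final picture shows the blank flat on the wide port: top-view centre at (155,430), predicted (157,426). The gauge is upright at (575,372), the jar and bottle are standing, and the arm is clear. Handing in.

```bash
python3 -c "
from bench import r
print(r.close_job())"
```

```text
the job is handed in; nothing more can be done
None
```

I handed the job in at about 39 s: both rings are seated, the gauge is on the narrow port and the large blank is on the wide one. Contact heights and pictures agreed with fully seated, but no verdict came back, and I didn't re-check the untouched small ring and small blank at the end.

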